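Put the screwdriver's flat battery on charge

ROBOT

A 6-joint arm with a two-finger parallel gripper is mounted at the origin on the work surface. World frame = base frame: x ahead of the robot, y to its left, z up, the work surface at z = 0. Lengths are in mm, angles in rad, forces in N, time in s.
With the tool pointing down it reaches from about 350 to 875 mm from the base axis. Payload 4.2 kg.
Tool frame: the origin (TCP) lies midway between the tips of the shut fingers; the grasp point (between the pads) lies 19 mm behind it; z points along the fingers, y is the line along which they close (so a half turn about z gives the same grasp; the last joint's range is limited). The gripper opens to 87 mm and grips with 3 to 60 N. Pads are 19 mm wide; open, the fingers measure 117 mm over their backs; the gripper's body (75 mm by 190 mm) begins 51 mm behind the grasp point.
Start: joints at [1.606, 0.385, 0.008, 0, -1.194, -0.259], TCP at [138.679, 609.399, 222.55] pointing down, gripper open.
Joint ranges: [-3.14, 3.14], [-1.21, 2.06], [-1.07, 1.41], [-3.16, 2.05], [-2.99, -0.16], [-3.1, 3.1]. Speed limits (rad/s): [2.79, 2.79, 3.14, 3.14, 3.14, 3.14].

INTERFACE

Orientations are given as a rotation vector (axis times angle).
In Python, from station import manip gives the robot as it stands.
- The arm moves only by the tool drive_tool, never from a script. Its arguments are lists of equal length, an entry for each row: "travel": the shift along the world's x, y, z in m, a list of three; "turn": the turn about the world's z in degrees; "claw": the opening, from 0 (shut) to 1 (fully open). In form: {"travel": [[dx, dy, dz], ...], "turn": [turn, ...], "claw": [claw, ...]}. A call has 1 to 12 rows; each row is the pose to reach, as a shift and turn from the pose commanded when the call began; what a row does not reach only later rows make up. A row lasts 1/8 s, in which the tool goes at most 62.5 mm and 10.7 degrees, less where a joint would pass 70% of its speed; a pose out of reach is approached as far as the arm can. A call with a gripper value outside its range is refused whole. The fingers move at their own pace and stop on an object; "force" is the grip in N (left out, the last holds). Time passes only in rows, so rows that repeat a pose let the fingers close. It gives the time, the measured TCP pose, the force, the opening and the grip force at its end, in the units of the state.
- manip.get_state(): the state, without advancing time (a new reading comes with each control period).
- manip.get_image(name): name is "side" or "top" or "wrist"; returns the picture (400x640x3 uint8, red, green, blue); there is no depth.
- manip.camera_params(name): a dict with "mtx" (3x3 intrinsics, pixels), "T" (4x4, takes a point from camera to world coordinates). Camera axes: x right, y down, z forward; pixel columns grow to the right and rows downward; lengths in mm; the calibration is good to about 2 mm. A picture is of the moment at which its call begins: read the wrist's pose just before it. camera_params takes no time and is no camera call; for the wrist camera it gives the pose at the moment of the call.
- manip.sign_off(): hands the job in; it is judged then, once.
Trained networks look in the newest picture that a camera, given by its name, has taken for a name from the list of things; names that differ only in an ending like _2 or _b are one class to them, and where a whole thing is asked for, a point or a joint stands for the part that bears it (a point fixed in the world has none). Each returns a list of dicts, best first, with "score" (0 to 1); they miss things now and then, are a little off and sometimes report something else, mostly with a low value. They report only what shows in the picture. A call takes as long as a camera call. They do not tell look-alikes from the thing itself.
- manip.silhouettes(camera, label): "region" (400x640 bool, what is visible of it).
- manip.spot_point(camera, label): "position" ([x, y, z] in mm, in world coordinates, good to about 4 mm: a listed point, or the origin of a listed thing).
The state is a dict: "clock": time; "joints": joint angles; "joint_vel": joint speeds; "tau": joint torques, N m; "eef_pos": TCP position; "tool_rot": TCP orientation; "wrist_force": force on the tool from outside, world axes, zero at the start; "moment": the same for the moment, N m; "finger_gap": finger opening in mm; "gripper_force": force on a finger pad.
Only numpy, scipy, OpenCV 4.12 (cv2) and the standard library are available. Lean on these libraries where they do the work, as an engineer would, in place of code of your own. Each camera call takes 0.05 s, during which the arm holds its last target. There are 200 camera calls.

TASK

The battery in the cordless screwdriver, which stands nose down in its bench stand, is flat. Press in the battery's release tab and, keeping it pressed, draw the battery straight up out of the screwdriver gently, without straining its catch or seat; then put it in the empty charger and push it gently fully home, so that its tab snaps back out and locks it. Leave the other battery, the bins and the marker where they are.

Things in the scene. Friction and masses are not known exactly. Their poses are not given: they have to be found in the camera images.
- pack: The flat battery in the screwdriver: about 0.2 kg, 82 mm tall. A black plug-in stem (34 x 38 mm, 46 mm long) below, a grey head (x -22 to +16, y +-23.5, z 46 to 82 mm) above; the head's underside is the shoulder that stops on the rim of a seat. Origin: centre of the stem's lower end; z up, +x towards the side with the release tab. The smooth back of the head is the plane x = -22 mm.
- tab (a joint): Release tab of the flat battery, rad: a sprung black tongue hinged at the foot of the stem's +x side, 0 = sprung out (locked when in a seat), 0.105 = pressed in to its stop; it frees the lip from about 0.085 on. Its ribbed finger rest (26 mm wide, z 51 to 77 mm) stands out from the +x side of the head. Pressed at the middle of the rest it takes about 3 N to start, 5 N at the stop, and travels 6 mm.
- tab_pad (a point): Middle of the outer face of the finger rest on that tab: at x = 22.5, y = 0, z = 64 mm in the battery's frame when sprung out. Pinching rest and back of the head together: 45 to 46 mm wide out, 38 to 39 mm with the tab in.
- driver: Inline cordless screwdriver, nose down, clamped in a fixed bench stand (base plate 115 x 110 mm). Origin under the base plate on the screwdriver's axis, z up. The upper end is its battery seat: 56 x 52 mm outside, flat rim 205 mm above the bench, open upward. The battery's tab is on the +x side.
- tool_seat (a point): Battery seat of the screwdriver: where the battery's origin lies when it is fully home (159 mm above the bench, 46 mm under the rim); axes as the screwdriver. Latched, the battery floats up to 1 mm above that, lifted by sprung contacts under it (about 5 N). Catch and seat are thin plastic: pulling on the closed catch, or pressing the battery down or sideways in the seat, with more than 30 N damages them.
- charger: The empty charger, fixed: black, with a bay like the screwdriver's seat (56 x 52 mm outside, flat rim 62 mm above the bench) and, on its -x side, a lower flat box (58 x 72 mm, 40 mm high) with vents and two small lamps. Origin on the bench under the bay's centre, z up. The battery goes in with its tab to +x, away from the lower box.
- bay (a point): Bay of the empty charger: where the battery's origin lies when it is fully home (16 mm above the bench); axes as the charger. The stem has about 0.6 mm play on each side. Sprung contacts in the floor push up with about 5 N over the last 3 mm. With the tab held in, push down until the shoulder stops, then let go: the tab springs out under the lip and the battery rises to about 1 mm above home.
- bay_rim (a point): Centre of the bay's mouth, level with its rim (46 mm above bay); 2 mm chamfer all round. The catch lip is on its +x side. If the battery is let go more than 1 mm short of home, the tab cannot spring out and the battery stays proud and unlocked; pressing on its head (10 to 15 N) then snaps it in. More than 40 N on the charger damages it.
- charger_used: A second, identical fixed charger with another battery in it; same origin and axes.
- pack_used: The other battery, same as the flat one, latched in the second charger; to be left alone. Origin as for the flat battery.
- bin_red: Loose red stacking bin with screws, 110 x 100 x 56 mm, origin under its centre; bystander.
- bin_blue: Loose blue stacking bin with screws, same size; bystander.
- marker: Loose black marker pen, 132 mm long, 15 mm thick, lying along its x; bystander.
There are look-alikes about, which are no part of the job. What is shaped like the pack but yellow is not meant.

How it is judged (in metres and radians):
On the way, in this order (a step that is already met when the one before it is completed fails the run):
1. the tab is pressed in while the battery still sits in the screwdriver (value of joint tab above 0.06 rad and distance between pack and tool_seat below 0.006 m), for 0.05 s.
2. the battery is clear above the screwdriver (z of pack in the frame of tool_seat above 0.05 m), for 0.1 s.
At the end, for the whole second after the job is handed in: The flat battery sits in the empty charger's bay, at most 2.5 mm above fully home, within 3 mm sideways and upright (0.05 rad), its tab sprung out (joint under 0.03 rad), at rest and let go (horizontal distance between pack and bay below 0.003 m and z of pack in the frame of bay below 0.0025 m and angle between pack's own z axis and vertical below 0.05 rad and value of joint tab below 0.03 rad and linear speed of pack below 0.01 m/s); the robot touches nothing.
It fails at once if the battery is pulled, pushed or levered against the screwdriver with more than 30 N (contact force between pack and driver above 30 N).
It fails at once if the battery is pushed or levered against the charger with more than 40 N (contact force between pack and charger above 40 N).
It fails at once if the other battery is moved (distance of pack_used from where it was at the start of the episode above 0.005 m).
It fails at once if a bin or the marker is pushed away (distance of any of bin_red, bin_blue, marker from where it was at the start of the episode above 0.02 m).
It also fails if it takes over 67 s, if anything falls off the work surface, if the arm or the gripper's body presses on something with over 40 N, if the wrist force passes 120 N, or if a joint passes its speed limit or range.

## Working session

There is one attempt and no reset: what is moved stays moved. The work goes in short steps, Python scripts to look and compute and a tool call to move; the robot and the scene stay as the last step left them, time stands still between calls to the robot, and variables do not carry over. Pictures are saved under pics/ and viewed, at most 10 in all, crops included, and the job is handed in when it is done.

Besides the shell and the picture viewer there is one more tool, called after "Emit:" as name(argument=value, ...) on one line, values as JSON. drive_tool: Moves the arm, as the interface text tells. Its arguments: {"type":"object","properties":{"travel":{"type":"array","items":{"type":"array","items":{"type":"number"}}},"turn":{"type":"array","items":{"type":"number"}},"claw":{"type":"array","items":{"type":"number"}},"force":{"type":"number"}},"required":["travel","turn","claw"]}

```bash
mkdir -p pics; python3 - <<'E'
from station import manip
import cv2,numpy as np
s=manip.get_state();print(s['clock'],s['eef_pos'],s['tool_rot'],s['finger_gap'])
for c in ['side','top']:
    im=manip.get_image(c);cv2.imwrite(f'pics/{c}0.png',im[:,:,::-1])
    for l in ['pack','tab_pad','driver','charger','tool_seat','bay_rim','bin_red','marker']:
        for d in manip.spot_point(c,l)[:4]: print(c,l,np.round(d['position']),round(d['score'],2))
E
```

```text
0.0 [138.55652736 608.81963977 221.4591532 ] [ 3.11974295e+00 -3.50838684e-01 -2.27257075e-04] 86.5570118104276
side pack [600. -71.  -2.] 0.94
side pack [ 556. -192.  160.] 0.53
side tab_pad [ 581. -188.  221.] 0.56
side tab_pad [609. -91.  65.] 0.52
side charger [512. 195.  -1.] 0.81
side tool_seat [ 558. -196.  162.] 0.8
side tool_seat [ 580. -190.  222.] 0.56
side bay_rim [517. 193.  65.] 0.91
side bay_rim [ 559. -190.    1.] 0.7
side bin_red [ 466. -411.    2.] 0.86
side marker [688.  28.  -1.] 0.63
side marker [ 553. -194.  159.] 0.34
top pack [ 555. -190.  161.] 0.87
top pack [599. -70.  -2.] 0.56
top tab_pad [612. -90.  62.] 0.58
top tab_pad [ 580. -190.  226.] 0.57
top tab_pad [519. 204.   3.] 0.4
top driver [519. 197.  15.] 0.34
top driver [505.  14.  -1.] 0.31
top charger [519. 200.   3.] 0.97
top tool_seat [ 556. -189.  158.] 0.82
top bay_rim [517. 198.  65.] 0.93
top bin_red [ 470. -410.   -1.] 0.96
top marker [689.  28.  -1.] 0.54
top marker [471. 402.   1.] 0.28
```

View pics/side0.png

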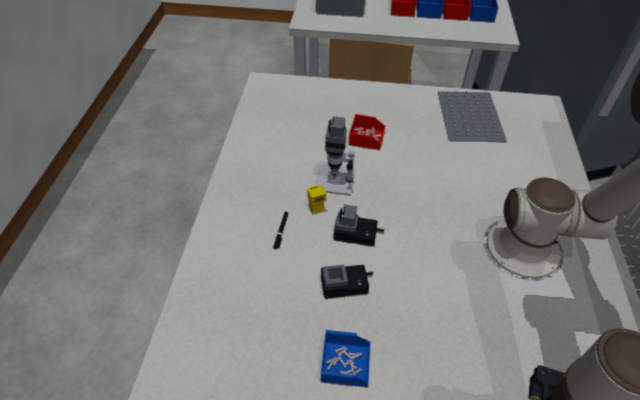

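View pics/top0.png

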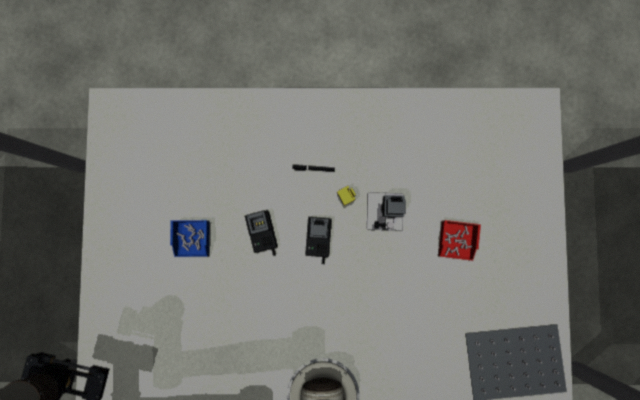

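The flat battery is the grey head on the screwdriver, at side (337,130) and top (394,205). The yellow look-alike on the bench is at side (317,198) and top (346,196). The used battery sits in the second charger at side (347,217) and top (319,228). The empty charger is at side (345,280) and top (260,228), with its bay contacts showing. Only the grey battery in the stand fits the description. I'll confirm with a wrist crop on the way.

Emit:
drive_tool(travel=[[0.03,-0.035,0.05],[0.07,-0.08,0.1],[0.11,-0.12,0.12],[0.15,-0.165,0.14],[0.19,-0.21,0.16],[0.23,-0.255,0.17],[0.27,-0.3,0.17],[0.31,-0.35,0.17],[0.34,-0.38,0.17],[0.36,-0.41,0.17],[0.36,-0.41,0.17],[0.36,-0.41,0.17]], turn=[-8,-16,-25,-35,-45,-55,-65,-72,-77,-77,-77,-77], claw=[1,1,1,1,1,1,1,1,1,1,1,1])

```text
clock: 2.4
eef_pos: [498.5, 199.6, 392.5]
tool_rot: [-2.225, 2.218, 0.0]
wrist_force: [0.4, -0.4, -1.0]
finger_gap: 86.7
gripper_force: 0.0
```

```bash
python3 - <<'E'
from station import manip
import cv2,numpy as np
s=manip.get_state();print(s['clock'],s['eef_pos'],s['tool_rot'],s['joints'],s['wrist_force'])
p=manip.camera_params('wrist');print(np.round(p['mtx']),np.round(p['T'],3))
im=manip.get_image('wrist');cv2.imwrite('pics/w1.png',im[:,:,::-1])
for l in ['charger','bay_rim','bay']:
    for d in manip.spot_point('wrist',l)[:3]: print(l,np.round(d['position'],1),round(d['score'],2))
E
```

```text
2.4 [498.49194934 199.56745115 392.52082866] [-2.22471362e+00  2.21810069e+00  3.91682515e-04] [ 6.82832075e-01  1.62291740e-01  1.17103826e-01 -2.52942195e-04
 -1.52558954e+00 -6.79843736e-01] [ 0.38736842 -0.35097074 -0.9578188 ]
[[298.   0. 322.]
 [  0. 298. 198.]
 [  0.   0.   1.]] [[-1.00000e+00 -2.00000e-03 -0.00000e+00  4.97292e+02]
 [-2.00000e-03  9.68000e-01  2.52000e-01  1.30808e+02]
 [-0.00000e+00  2.52000e-01 -9.68000e-01  5.53398e+02]
 [ 0.00000e+00  0.00000e+00  0.00000e+00  1.00000e+00]]
charger [514.5 199.6  -2.1] 0.74
bay_rim [518.6 192.   60.2] 0.81
bay [516.8 195.3  24. ] 0.79
```

View pics/w1.png

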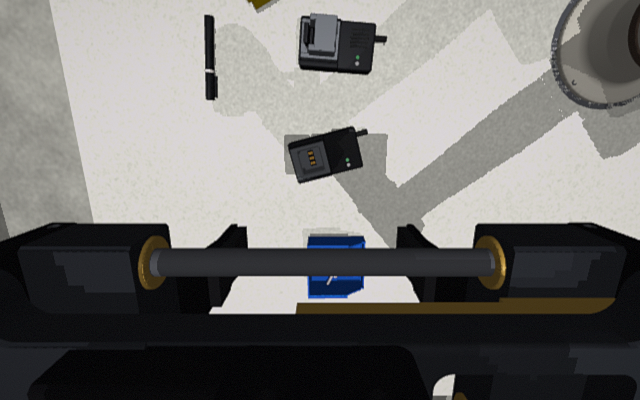

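The wrist view shows the empty charger at (325,155) with bay contacts at (311,158) and its box to the right (towards -x), rotated by about 15°. The used charger is at (335,40). I'll go closer to measure the bay's pose.

Emit:
drive_tool(travel=[[0,0.01,-0.05],[0.01,0.02,-0.1],[0.015,0.02,-0.15],[0.015,0.02,-0.2],[0.015,0.02,-0.23],[0.015,0.02,-0.23],[0.015,0.02,-0.23]], turn=[0,0,0,0,0,0,0], claw=[1,1,1,1,1,1,1])

```text
clock: 3.48
eef_pos: [514.5, 220.4, 164.2]
tool_rot: [-2.224, 2.215, -0.002]
wrist_force: [-0.3, 0.0, 0.9]
finger_gap: 86.8
gripper_force: 0.0
```

```bash
python3 - <<'E'
from station import manip
import cv2,numpy as np
s=manip.get_state();print(s['clock'],s['eef_pos'],s['tool_rot'])
p=manip.camera_params('wrist');np.savez('w2.npz',im:=0,**p)
im=manip.get_image('wrist');cv2.imwrite('pics/w2.png',im[:,:,::-1])
for l in ['charger','bay_rim','bay']:
    for d in manip.spot_point('wrist',l)[:1]: print(l,np.round(d['position'],1),round(d['score'],2))
K,T=p['mtx'],p['T']
q=K@(T[:3,:3].T@(np.array([517,197,62])-T[:3,3]));q=(q/q[2])[:2];print(q)
x,y=int(q[0])-100,max(0,int(q[1])-75)
print(x,y);cv2.imwrite('pics/w2c.png',cv2.resize(im[y:y+150,x:x+200,::-1],None,fx=4,fy=4,interpolation=cv2.INTER_CUBIC))
E
```

```text
3.475 [514.52988677 220.42400974 164.21743841] [-2.22436863e+00  2.21458198e+00 -1.58717340e-03]
charger [515.7 199.   -1.5] 0.69
bay_rim [518.9 191.8  60.2] 0.57
bay [521.8 194.7  18.7] 0.76
[317.79636447 172.79045129]
217 97
```

View pics/w2c.png

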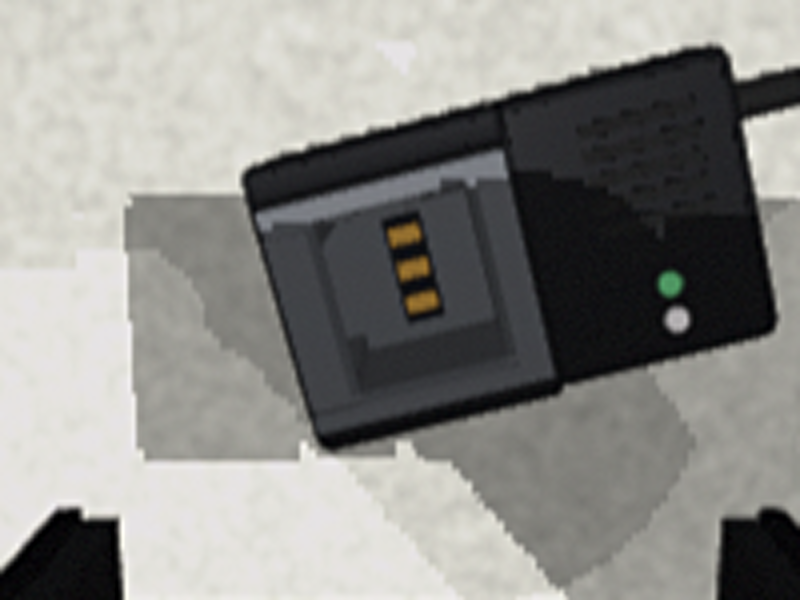

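```bash
cat > h.py <<'E'
import numpy as np,cv2
def back(px,p,z):
    px=np.atleast_2d(px).astype(float);d=np.c_[px,np.ones(len(px))]@np.linalg.inv(p['mtx']).T@p['T'][:3,:3].T
    o=p['T'][:3,3];return o+d*((z-o[2])/d[:,2])[:,None]
def proj(P,p):
    q=(np.asarray(P,float)-p['T'][:3,3])@p['T'][:3,:3]@p['mtx'].T;return q[:,:2]/q[:,2:]
def box(c,yaw,xs,ys,z):
    R=np.array([[np.cos(yaw),-np.sin(yaw)],[np.sin(yaw),np.cos(yaw)]])
    return np.array([[*(R@[x,y]+c[:2]),z] for x,y in [(xs[0],ys[0]),(xs[0],ys[1]),(xs[1],ys[1]),(xs[1],ys[0])]])
E
python3 - <<'E'
from h import *
p=dict(np.load('w2.npz'))
c=np.array([[252,212],[506,150],[556,380],[318,432]])/4+[217,97]
w=back(c,p,62);print(np.round(w,1))
for i in range(4):
    d=w[(i+1)%4]-w[i];print(np.linalg.norm(d).round(1),np.degrees(np.arctan2(d[1],d[0])).round(1))
m=w.mean(0);print(m)
im=cv2.imread('pics/w2.png')[97:247,217:417];im=cv2.resize(im,None,fx=4,fy=4,interpolation=cv2.INTER_CUBIC)
# contacts
k=np.array([[404,235],[413,268],[422,303]])/4+[217,97];print(back(k,p,16).round(1))
# base of the box: far corners at z=0/40
b=np.array([[725,50],[775,325]])/4+[217,97];print(back(b,p,40).round(1))
yaw=np.radians(-14)
for xs,ys,z,col in [((-28,28),(-26,26),62,(0,0,255)),((-17.6,17.6),(-19.6,19.6),62,(0,255,0)),((-17.6,17.6),(-19.6,19.6),16,(255,0,0))]:
    q=(proj(box(m,yaw,xs,ys,z),p)-[217,97])*4
    cv2.polylines(im,[np.round(q).astype(int)],True,col,1)
cv2.imwrite('pics/w2o.png',im)
E
```

```text
[[550.2 176.9  62. ]
 [494.8 163.4  62. ]
 [482.3 214.5  62. ]
 [536.6 227.   62. ]]
57.0 -166.3
52.6 103.7
55.7 13.0
51.9 -74.8
[515.94726022 195.46732982  62.        ]
[[517.5 187.1  16. ]
 [515.1 195.7  16. ]
 [512.8 204.9  16. ]]
[[443.5 141.8  40. ]
 [427.  205.8  40. ]]
```

View pics/w2o.png

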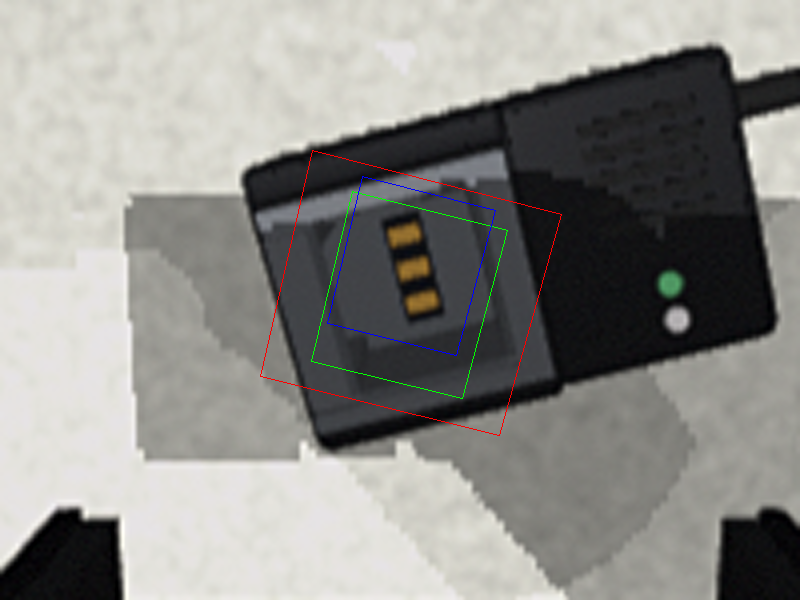

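Emit:
drive_tool(travel=[[0,-0.005,0],[0,-0.01,0],[0,-0.015,0],[0,-0.02,0],[0,-0.025,0],[0,-0.03,0],[0,-0.035,0],[0,-0.04,0],[0,-0.05,0],[0,-0.05,0],[0,-0.05,0],[0,-0.05,0]], turn=[10,20,30,40,50,60,70,80,90,100,110,120], claw=[1,1,1,1,1,1,1,1,1,1,1,1])

```text
clock: 5.18
eef_pos: [514.1, 169.6, 163.6]
tool_rot: [-3.03, -0.826, -0.003]
wrist_force: [0.7, 0.4, 0.0]
finger_gap: 87.2
gripper_force: 0.0
```

Emit:
drive_tool(travel=[[0,0,0],[0,0,0],[0,0,0],[0,0,0],[0,0,0],[0,0,0],[0,0,0],[0,0,0]], turn=[10,20,30,40,50,60,60,60], claw=[1,1,1,1,1,1,1,1])

```text
clock: 6.18
eef_pos: [513.8, 169.5, 163.0]
tool_rot: [2.221, 2.222, 0.001]
wrist_force: [-0.8, 0.0, -0.0]
finger_gap: 86.8
gripper_force: 0.0
```

```bash
python3 - <<'E'
from station import manip
from h import *
s=manip.get_state();print(s['clock'],s['eef_pos'],s['tool_rot'],s['joints'][5])
p=manip.camera_params('wrist');np.savez('w3.npz',**p)
im=manip.get_image('wrist')[:,:,::-1].copy();cv2.imwrite('pics/w3.png',im)
yaw=np.radians(13.7);m=[515.9,195.5]
q=proj(box(m,yaw,(-28,28),(-26,26),62),p);o=np.maximum(q.mean(0).astype(int)-[100,75],0);print(o)
im=cv2.resize(im[o[1]:o[1]+150,o[0]:o[0]+200],None,fx=4,fy=4,interpolation=cv2.INTER_CUBIC)
for i in range(4): cv2.circle(im,tuple(((q[i]-o)*4).astype(int)),3,(0,0,255),1)
cv2.imwrite('pics/w3o.png',im)
E
```

```text
6.175 [513.84288761 169.488611   163.03108482] [2.22065323e+00 2.22197054e+00 1.47201469e-03] 2.52373752653421
[225  94]
```

View pics/w3o.png

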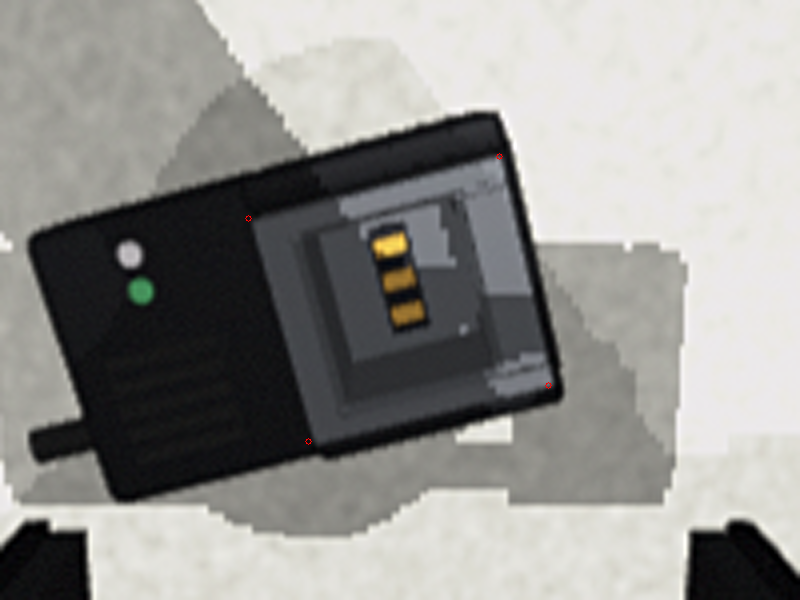

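The second view, from the opposite side, agrees within about 1 mm. Bay centre is about (516.3, 195.6), yaw 13.7°. Next is the screwdriver.

Emit:
drive_tool(travel=[[0,0,0.03],[0,-0.02,0.07],[0.005,-0.05,0.11],[0.01,-0.08,0.15],[0.015,-0.11,0.18],[0.02,-0.14,0.187],[0.025,-0.17,0.187],[0.03,-0.2,0.187],[0.033,-0.23,0.187],[0.036,-0.26,0.187],[0.039,-0.29,0.187],[0.042,-0.32,0.187]], turn=[-10,-20,-30,-40,-50,-60,-70,-80,-90,-100,-110,-120], claw=[1,1,1,1,1,1,1,1,1,1,1,1])

```text
clock: 7.72
eef_pos: [555.7, -151.6, 349.6]
tool_rot: [-3.033, 0.82, -0.0]
wrist_force: [1.7, 0.5, 0.4]
finger_gap: 87.0
gripper_force: 0.0
```

Emit:
drive_tool(travel=[[0,-0.015,0],[0,-0.015,0],[0,-0.015,0],[0,-0.015,0],[0,-0.015,0],[0,-0.015,0],[0,-0.015,0],[0,-0.015,0]], turn=[-10,-20,-30,-40,-50,-60,-60,-60], claw=[1,1,1,1,1,1,1,1])

```text
clock: 8.72
eef_pos: [555.7, -165.6, 349.5]
tool_rot: [-2.227, 2.216, -0.0]
wrist_force: [0.4, -0.7, -0.1]
finger_gap: 86.8
gripper_force: 0.0
```

```bash
python3 - <<'E'
from station import manip
from h import *
s=manip.get_state();print(s['clock'],s['eef_pos'],s['tool_rot'],s['joints'])
p=manip.camera_params('wrist');np.savez('w4.npz',**p)
im=manip.get_image('wrist')[:,:,::-1].copy();cv2.imwrite('pics/w4.png',im)
for l in ['pack','tab_pad','tool_seat']:
    for d in manip.spot_point('wrist',l)[:2]: print(l,np.round(d['position'],1),round(d['score'],2))
q=proj([[556,-190,242]],p)[0]
o=np.maximum(q.astype(int)-[100,75],0);print(o)
cv2.imwrite('pics/w4c.png',cv2.resize(im[o[1]:o[1]+150,o[0]:o[0]+200],None,fx=4,fy=4,interpolation=cv2.INTER_CUBIC))
E
```

```text
8.725 [ 555.66389879 -165.59808032  349.54768436] [-2.22694788e+00  2.21585982e+00 -2.61470836e-05] [-1.04292333e-02  2.48225925e-01  1.24217219e-01 -1.96276569e-05
 -1.44674540e+00  1.54231159e-02]
pack [600.9 -71.4  -3.9] 0.95
pack [ 557.5 -193.   162.9] 0.63
tab_pad [ 577.  -189.2  224.4] 0.88
tab_pad [606.8 -94.7  65.1] 0.43
[219  95]
```

View pics/w4c.png

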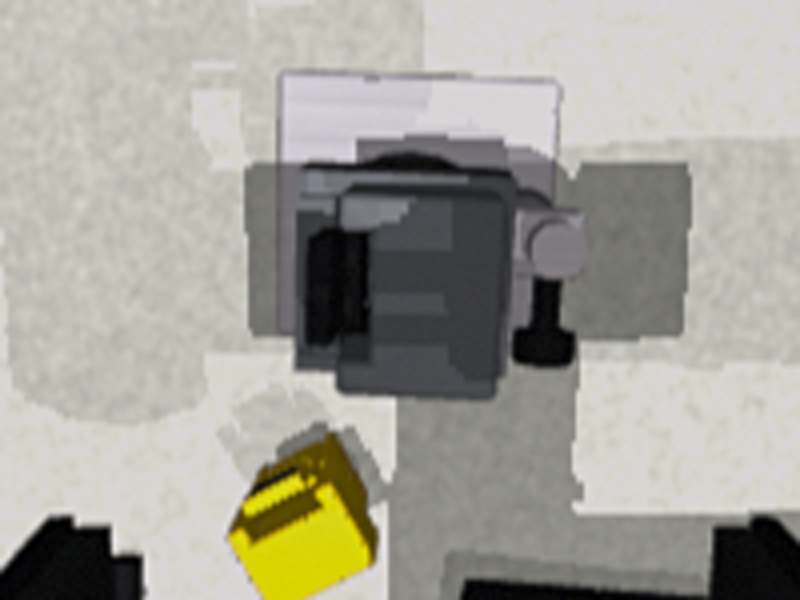

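```bash
python3 - <<'E'
from h import *
p=dict(np.load('w4.npz'))
o=np.array([219,95])
c=np.array([[340,192],[508,197],[499,397],[338,394]])/4+o
w=back(c,p,241.5);print(w.round(1))
b=np.array([[283,72],[558,82],[278,330]])/4+o;print(back(b,p,10).round(1))
for yd,m in [(-1.5,(556,-190))]:
  # fit centre+yaw of 38x47 rect
  from scipy.optimize import least_squares
  f=lambda t:(box(t[:2],t[2],(-22,16),(-23.5,23.5),241.5)[[3,0,1,2]]-w)[:,:2].ravel()
  r=least_squares(f,[556,-190,0]);print(r.x,np.degrees(r.x[2]),r.fun.round(1))
  # tab pad top ~ rest
  print(proj([[r.x[0]+22.5,r.x[1],224]],p)*4-o*4)
E
```

```text
[[ 570.3 -214.9  241.5]
 [ 532.8 -214.   241.5]
 [ 533.8 -168.   241.5]
 [ 571.2 -168.6  241.5]]
[[ 606.3 -245.9   10. ]
 [ 495.  -242.5   10. ]
 [ 610.8 -140.    10. ]]
[ 5.55012897e+02 -1.91444257e+02 -2.03370369e-02] -1.1652263819528292 [ 0.3 -0.4 -0.3 -0.5 -0.3  0.5  0.3  0.3]
[[315.20478115 284.98593528]]
```

The crop confirms the grey battery in the stand, with its head at (340-505, 192-397) and black rest on the left (+x) at (335,290). The yellow look-alike lies apart at (305,510). The head fits 38 x 47 mm to 0.5 mm: centre (555.4, -191.4), yaw -1.3°.

Emit:
drive_tool(travel=[[-0.003,-0.026,0],[-0.003,-0.026,-0.04],[-0.003,-0.026,-0.08],[-0.003,-0.026,-0.11],[-0.003,-0.026,-0.13],[-0.003,-0.026,-0.1415],[-0.003,-0.026,-0.1415],[-0.003,-0.026,-0.1415]], turn=[-1.3,-1.3,-1.3,-1.3,-1.3,-1.3,-1.3,-1.3], claw=[1,1,1,1,1,1,1,1])

```text
clock: 9.93
eef_pos: [553.4, -191.8, 209.2]
tool_rot: [-2.199, 2.242, -0.003]
wrist_force: [1.2, -0.5, 0.4]
finger_gap: 86.9
gripper_force: 0.0
```

Emit:
drive_tool(travel=[[0,0,0],[0,0,0],[0,0,0],[0,0,0],[0,0,0],[0,0,0]], turn=[0,0,0,0,0,0], claw=[0.56,0.52,0.49,0.47,0.46,0.46], force=10)

```text
clock: 10.68
eef_pos: [554.0, -191.6, 208.6]
tool_rot: [-2.199, 2.241, -0.004]
wrist_force: [4.0, 0.1, -0.0]
finger_gap: 41.9
gripper_force: 1.9
```

Emit:
drive_tool(travel=[[0,0,0],[0,0,0],[0,0,0],[0,0,0]], turn=[0,0,0,0], claw=[0.445,0.43,0.41,0.41], force=12)

```text
clock: 11.18
eef_pos: [553.1, -191.6, 208.5]
tool_rot: [-2.199, 2.242, -0.002]
wrist_force: [2.9, 0.9, 1.7]
finger_gap: 38.2
gripper_force: 12.0
```

Emit:
drive_tool(travel=[[0,0,0],[0,0,0.001],[0,0,0.002],[0,0,0.004],[0,0,0.007],[0,0,0.01]], turn=[0,0,0,0,0,0], claw=[0.38,0.38,0.38,0.38,0.38,0.38], force=20)

```text
clock: 11.92
eef_pos: [552.9, -191.2, 216.1]
tool_rot: [-2.199, 2.243, 0.002]
wrist_force: [6.8, 0.2, -5.0]
finger_gap: 37.4
gripper_force: 20.0
```

Emit:
drive_tool(travel=[[0,0,0.004],[0,0,0.008],[0,0,0.014],[0,0,0.02],[0,0,0.028],[0,0,0.036],[0,0,0.046],[0,0,0.056],[0,0,0.066],[0,0,0.076],[0,0,0.076]], turn=[0,0,0,0,0,0,0,0,0,0,0], claw=[0.38,0.38,0.38,0.38,0.38,0.38,0.38,0.38,0.38,0.38,0.38], force=20)

```text
clock: 13.3
eef_pos: [553.0, -191.7, 295.3]
tool_rot: [-2.199, 2.242, -0.003]
wrist_force: [0.8, 0.4, -0.8]
finger_gap: 38.0
gripper_force: 19.9
```

```bash
python3 - <<'E'
from station import manip
from h import *
s=manip.get_state();print(s['clock'],s['eef_pos'],s['tool_rot'],s['wrist_force'],s['finger_gap'])
im=manip.get_image('wrist')[:,:,::-1].copy();cv2.imwrite('pics/w5.png',im)
a=manip.get_image('side')[:,:,::-1][80:200,270:430];a=cv2.resize(a,(640,480),interpolation=cv2.INTER_CUBIC)
cv2.imwrite('pics/s5.png',a)
E
```

```text
13.3 [ 552.99466918 -191.72084275  295.28167229] [-2.19873666  2.24225343 -0.00255296] [ 0.77567596  0.41499346 -0.84891133] 37.97508409142392
```

View pics/s5.png

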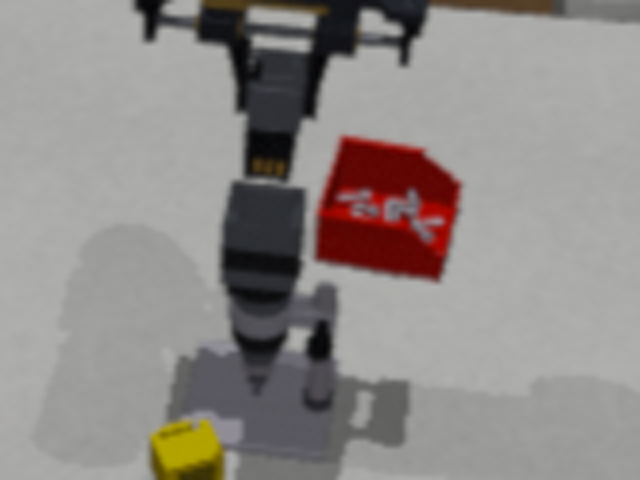

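The side crop shows the battery hanging upright in the fingers at (275,110), contacts at (268,165), clear above the seat at (265,190). Now I'll carry it over to the charger.

Emit:
drive_tool(travel=[[-0.002,0.015,0],[-0.005,0.05,0],[-0.01,0.095,0],[-0.015,0.145,0],[-0.02,0.195,0],[-0.025,0.245,0],[-0.03,0.295,0],[-0.035,0.34,0],[-0.038,0.37,-0.02],[-0.0395,0.3865,-0.04],[-0.0395,0.3865,-0.07],[-0.0395,0.3865,-0.1]], turn=[1,3,5,7,9,11,13,15,15,15,15,15], claw=[0.38,0.38,0.38,0.38,0.38,0.38,0.38,0.38,0.38,0.38,0.38,0.38])

```text
clock: 14.9
eef_pos: [512.3, 195.8, 193.0]
tool_rot: [2.475, -1.934, -0.001]
wrist_force: [0.8, -0.1, -2.4]
finger_gap: 37.7
gripper_force: 19.9
```

Emit:
drive_tool(travel=[[0,0,-0.02],[0,0,-0.04],[0,0,-0.06],[0,0,-0.07],[0,0,-0.075],[0,0,-0.075],[0,0,-0.075]], turn=[0,0,0,0,0,0,0], claw=[0.38,0.38,0.38,0.38,0.38,0.38,0.38])

```text
clock: 15.78
eef_pos: [513.6, 195.2, 119.8]
tool_rot: [-2.473, 1.936, -0.001]
wrist_force: [-0.5, -0.2, -1.7]
finger_gap: 38.1
gripper_force: 19.9
```

```bash
python3 - <<'E'
from station import manip
from h import *
s=manip.get_state();print(s['clock'],s['eef_pos'],s['tool_rot'],s['wrist_force'],s['moment'],s['finger_gap'])
r=s['tool_rot'];a=2*np.arctan2(r[1],r[0])+np.pi/2;print(np.degrees(a)%360)
im=manip.get_image('wrist')[:,:,::-1].copy()
a=manip.get_image('side')[:,:,::-1][210:330,280:440]
b=np.vstack([im,np.zeros((0,640,3),np.uint8)])
cv2.imwrite('pics/w6.png',np.hstack([cv2.resize(im[100:400,120:520],(400,300)),cv2.resize(a,(400,300),interpolation=cv2.INTER_CUBIC)]))
E
```

```text
15.775 [513.60530483 195.20598382 119.80738417] [-2.47260606e+00  1.93566611e+00 -8.42305224e-04] [-0.50620715 -0.22205668 -1.74365725] [ 0.07408489 -0.03335904  0.00794867] 38.05425659825949
13.889157761281695
```

View pics/w6.png

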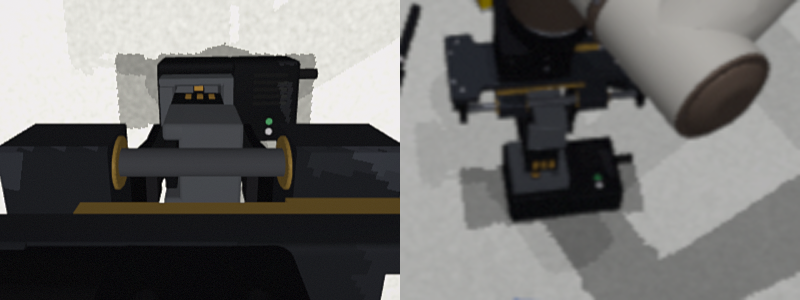

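The wrist crop shows the stem end with its contacts at (198,97), centred over the bay contact at (198,88). The side crop agrees. I'll descend while watching the force.

Emit:
drive_tool(travel=[[0,0,-0.003],[0,0,-0.006],[0,0,-0.008],[0,0,-0.009],[0,0,-0.01],[0,0,-0.011],[0,0,-0.011]], turn=[0,0,0,0,0,0,0], claw=[0.38,0.38,0.38,0.38,0.38,0.38,0.38])

```text
clock: 16.75
eef_pos: [513.4, 194.8, 108.3]
tool_rot: [-2.474, 1.937, -0.001]
wrist_force: [0.5, -1.6, -0.7]
finger_gap: 38.0
gripper_force: 19.9
```

Emit:
drive_tool(travel=[[0,0,-0.001],[0,0,-0.002],[0,0,-0.003],[0,0,-0.004],[0,0,-0.005],[0,0,-0.006],[0,0,-0.006]], turn=[0,0,0,0,0,0,0], claw=[0.38,0.38,0.38,0.38,0.38,0.38,0.38])

```text
clock: 17.62
eef_pos: [513.1, 194.8, 101.9]
tool_rot: [2.473, -1.937, -0.0]
wrist_force: [-0.1, -2.2, -1.5]
finger_gap: 37.9
gripper_force: 19.9
```

Emit:
drive_tool(travel=[[0,-0.0003,-0.002],[0,-0.0003,-0.005],[0,-0.0003,-0.008],[0,-0.0003,-0.011],[0,-0.0003,-0.014],[0,-0.0003,-0.017],[0,-0.0003,-0.02],[0,-0.0003,-0.02]], turn=[0,0,0,0,0,0,0,0], claw=[0.38,0.38,0.38,0.38,0.38,0.38,0.38,0.38])

```text
clock: 18.62
eef_pos: [513.1, 194.5, 81.6]
tool_rot: [2.473, -1.937, -0.0]
wrist_force: [2.0, -3.9, -2.9]
finger_gap: 38.3
gripper_force: 20.0
```

Emit:
drive_tool(travel=[[0,-0.0005,-0.002],[0,-0.0005,-0.005],[0,-0.0005,-0.008],[0,-0.0005,-0.01],[0,-0.0005,-0.012],[0,-0.0005,-0.013],[0,-0.0005,-0.013]], turn=[0,0,0,0,0,0,0], claw=[0.38,0.38,0.38,0.38,0.38,0.38,0.38])

```text
clock: 19.5
eef_pos: [513.4, 194.3, 69.0]
tool_rot: [-2.473, 1.936, -0.0]
wrist_force: [1.7, -1.5, -0.7]
finger_gap: 37.9
gripper_force: 19.9
```

Emit:
drive_tool(travel=[[0,0,-0.0007],[0,0,-0.0014],[0,0,-0.002],[0,0,-0.0025],[0,0,-0.003],[0,0,-0.003]], turn=[0,0,0,0,0,0], claw=[0.38,0.38,0.38,0.38,0.38,0.38])

```text
clock: 20.25
eef_pos: [513.4, 194.2, 66.4]
tool_rot: [-2.473, 1.936, -0.0]
wrist_force: [1.0, -1.9, 4.6]
finger_gap: 38.0
gripper_force: 19.9
```

Emit:
drive_tool(travel=[[0,0,-0.0005],[0,0,-0.001],[0,0,-0.0015],[0,0,-0.0015]], turn=[0,0,0,0], claw=[0.38,0.38,0.38,0.38])

```text
clock: 20.75
eef_pos: [513.4, 194.2, 65.0]
tool_rot: [-2.473, 1.936, -0.001]
wrist_force: [0.4, -2.9, 6.6]
finger_gap: 38.2
gripper_force: 19.9
```

Emit:
drive_tool(travel=[[0,0,-0.0005],[0,0,-0.001],[0,0,-0.001]], turn=[0,0,0], claw=[0.38,0.38,0.38])

```text
clock: 21.12
eef_pos: [513.5, 194.1, 64.8]
tool_rot: [-2.474, 1.936, -0.001]
wrist_force: [0.1, -3.2, 10.3]
finger_gap: 37.8
gripper_force: 19.9
```

Emit:
drive_tool(travel=[[0,0,-0.0005],[0,0,-0.0005]], turn=[0,0], claw=[0.38,0.38])

```text
clock: 21.38
eef_pos: [513.6, 194.2, 64.7]
tool_rot: [-2.473, 1.936, -0.001]
wrist_force: [-0.5, -3.1, 12.8]
finger_gap: 37.9
gripper_force: 19.9
```

Emit:
drive_tool(travel=[[0,0,0],[0,0,0],[0,0,0.0005],[0,0,0.001],[0,0,0.001]], turn=[0,0,0,0,0], claw=[0.7,0.7,0.8,0.9,0.9])

```text
clock: 22.0
eef_pos: [512.7, 193.9, 63.4]
tool_rot: [2.472, -1.936, -0.001]
wrist_force: [0.6, -0.3, -0.7]
finger_gap: 76.0
gripper_force: 0.0
```

Emit:
drive_tool(travel=[[0,0,0.01],[0,0,0.03],[0,0,0.06],[0,0.005,0.1],[0,0.02,0.11],[0,0.02,0.11],[0,0.02,0.11]], turn=[0,0,0,0,0,0,0], claw=[1,1,1,1,1,1,1])

```text
clock: 22.88
eef_pos: [512.2, 213.6, 172.7]
tool_rot: [2.471, -1.935, -0.002]
wrist_force: [1.1, 0.8, -0.1]
finger_gap: 87.1
gripper_force: 0.0
```

```bash
python3 - <<'E'
from station import manip
from h import *
s=manip.get_state();print(s['clock'],s['eef_pos'],s['wrist_force'],s['finger_gap'])
p=manip.camera_params('wrist');np.savez('w7.npz',**p)
im=manip.get_image('wrist')[:,:,::-1].copy()
for l in ['pack','tab_pad']:
    for d in manip.spot_point('wrist',l)[:2]: print(l,np.round(d['position'],1),round(d['score'],2))
c=np.array([516.3,195.6]);y=np.radians(13.9)
q=proj(box(c,y,(-22,16),(-23.5,23.5),99),p);t=proj(box(c,y,(17,22.5),(-13,13),94),p)
o=np.maximum(q.mean(0).astype(int)-[100,75],0)
v=cv2.resize(im[o[1]:o[1]+150,o[0]:o[0]+200],None,fx=4,fy=4,interpolation=cv2.INTER_CUBIC)
for k,col in((q,(0,0,255)),(t,(0,255,0))):
    for a in k: cv2.circle(v,tuple(((a-o)*4).astype(int)),3,col,1)
cv2.imwrite('pics/w7.png',v)
E
```

```text
22.875 [512.22807827 213.58125654 172.67192828] [ 1.10758826  0.76325693 -0.13864263] 87.09507303123534
pack [517.7 194.8  18.4] 0.71
tab_pad [538.2 203.4  77.8] 0.83
```

View pics/w7.png

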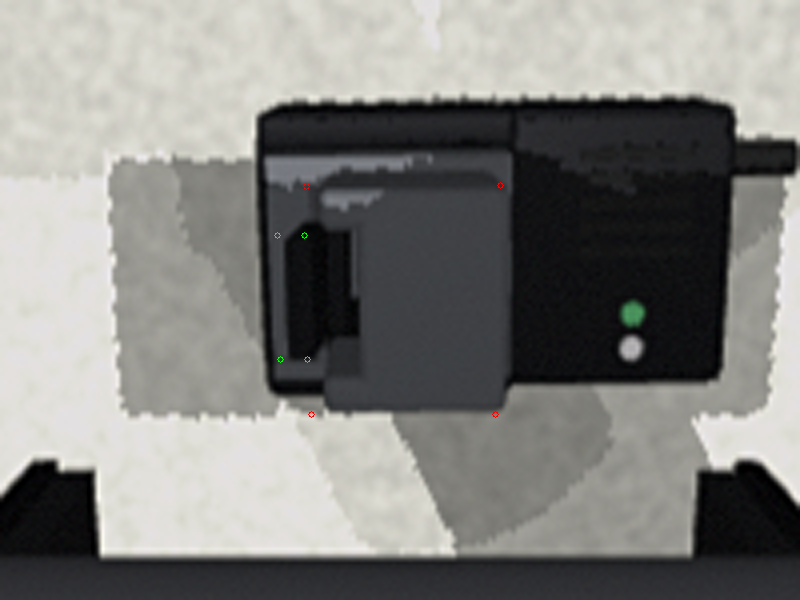

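The picture shows the head flush in the bay at (322-508, 187-410). The rest's outer edge, at x=287, is about 6.5 mm beyond the head's edge, so the tab is sprung out and locked. The gripper is clear, so I'm handing in.

```bash
python3 -c "
from station import manip
print(manip.sign_off())"
```

```text
the job is handed in; nothing more can be done
None
```

The flat battery is out of the screwdriver and pushed home in the empty charger, with its tab seen sprung out in the last picture; the job was handed in just after 22.9 s, and no verdict came back.

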